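Used vials into the sharps jar

TASK

Clear the used medicine vials from the instrument table: drop the two opened ones (bare grey metal and rubber top, no coloured cap) one at a time through the narrow neck into the yellow sharps jar. Leave the two unopened vials with green caps standing where they are.

Things in the scene. Friction and masses are not known exactly. Their poses are not given: they have to be found in the camera images.
- jar_mouth (a point): Centre of the mouth of the yellow sharps jar, at the level of its rim, 190 mm above the table; z points up. The jar is fixed upright to the table on a thin 150 mm square steel plate. Its body is round, 128 mm in diameter, and narrows above 145 mm height to an upright neck with a red collar: 54 mm clear inside, 68 mm outside, 30 mm long. Inside, the jar is empty and its floor is about 184 mm below the rim.
- empty_a_center (a point): First opened vial: amber glass with a bare aluminium ring and dark grey rubber stopper on top, standing upright on the table. 28 mm in diameter, 70 mm high (straight glass from 0 to 50 mm, then a narrower neck and top); 28 to 60 g. The point is its centre, on the axis 35 mm above its underside; its z axis points up when it stands.
- empty_b_center (a point): Second opened vial, the same as the first. 28 mm in diameter, 70 mm high (straight glass from 0 to 50 mm, then a narrower neck and top); 28 to 60 g. The point is its centre, on the axis 35 mm above its underside; its z axis points up when it stands.
- full_a_center (a point): Unopened vial with a green cap, a bystander, standing upright on the table among the opened ones. 28 mm in diameter, 70 mm high; the point is its centre, 35 mm above its underside. All vials stand at least 80 mm apart, centre to centre.
- full_b_center (a point): Second unopened vial with a green cap, a bystander, the same size; the point is its centre. A marker pen and a steel bowl lie further from the robot, beyond the vials.

How it is judged:
By the outcome, as a careful person would: the job done as asked, in the order asked, and still so for the second after the job is handed in, with the robot touching nothing.
It also fails if it takes over 61 s, if anything falls off the work surface, if the arm or the gripper's body presses on something with over 40 N, if the wrist force passes 120 N, or if a joint passes its speed limit or range.

ROBOT

A 6-joint arm with a two-finger parallel gripper is mounted at the origin on the work surface. World frame = base frame: x ahead of the robot, y to its left, z up, the work surface at z = 0. Lengths are in mm, angles in rad, forces in N, time in s.
With the tool pointing down it reaches from about 275 to 750 mm from the base axis. Payload 10.2 kg.
Tool frame: the origin (TCP) lies between the finger pads; the fingertips stand 22 mm ahead of it and the grasp point (between the pads) lies 3 mm ahead of it (ctrl.nose_length is the distance from the TCP to the fingertips, in mm); y points along the fingers, z is the direction in which the jaws open and shut, and the axes are right-handed (so a half turn about y gives the same grasp; the last joint's range is limited). The gripper opens to 85 mm and grips with 20 to 120 N. Pads are 22 mm wide; open, the fingers measure 114 mm over their backs; the gripper's body (76 mm by 85 mm) begins 54 mm behind the grasp point. The pads swing forward as they close: fully open they stand 13 mm farther back than shut.
Start: joints at [-1.501, 0.313, 1.498, -0, 1.331, -0.223], TCP at [151.52, -502.666, 253.294] pointing down, gripper open.
Joint ranges: [-2.94, 2.94], [-0.97, 2.17], [0.19, 2.56], [-1.23, 4.37], [0.02, 3.11], [-2.88, 2.88]. Speed limits (rad/s): [2.39, 2.39, 3.01, 3.14, 3.14, 3.14].

INTERFACE

Orientations are given as a unit quaternion [w, x, y, z].
In Python, from rig import ctrl, eyes, models gives the robot as it stands.
- The arm moves only by the shell command python3 -m crank 'ROWS' [FORCE]. ROWS is JSON, a list of rows, each an object with "dp": the shift along the tool's x, y, z in mm, a list of three; "roll": the turn about the tool's y in rad; "gripper": the closure in counts, from 0 (fully open) to 255 (shut). A call has 1 to 10 rows; each row is the pose to reach, as a shift and turn from the pose commanded when the call began, along the tool's axes at that moment; what a row does not reach only later rows make up. A row lasts 1/12 s, in which the tool goes at most 41.7 mm and 7.16 degrees, less where a joint would pass 70% of its speed; a pose out of reach is approached as far as the arm can. A call with a gripper value outside its range is refused whole. The fingers move at their own pace and stop on an object; FORCE is the grip in N (left out, the last holds). Time passes only in rows, so rows that repeat a pose let the fingers close. It gives the time, the measured TCP pose, the force and the opening at its end, in the units of the state.
- ctrl.sense(): the state, without advancing time (a new reading comes with each control period).
- eyes.capture(name): name is "scene" or "top" or "wrist"; returns a dict with "color" (384x512x3 uint8, red, green, blue), "fx", "fy", "cx", "cy" (pixels), "R" (3x3) and "t" (3): a world point X has camera coordinates R X + t. Camera axes: x right, y down, z forward; pixel columns grow to the right and rows downward; lengths in mm; the calibration is good to about 2 mm. The wrist camera is an equidistant fisheye: a pixel r from the principal point sees the ray r / f radians off the axis. A picture is of the moment at which its call begins. There is no depth.
- ctrl.finish_job(): hands the job in, once; it reports no verdict.
Trained networks look in a picture, given as the dict that the camera call returned (one of the last four; its "shot" number tells which), for a name from the list of things; names that differ only in an ending like _2 or _b are one class to them, and where a whole thing is asked for, a point or a joint stands for the part that bears it (a point fixed in the world has none). Each returns a list of dicts, best first, with "confidence" (0 to 1); they miss things now and then, are a little off and sometimes report something else, mostly with a low value. They report only what shows in the picture. A call takes as long as a camera call.
- models.spot_in(picture, label): "extent" ([centre column, centre row, width, height] in pixels, round what is visible of it).
- models.spot_point(picture, label): "centre" ([column, row] in pixels: a listed point, or the origin of a listed thing).
The state is a dict: "time_s": time; "joints": joint angles; "dq": joint speeds; "tau": joint torques, N m; "eef_pos": TCP position; "ee_rot": TCP orientation; "force": force on the tool from outside, world axes, zero at the start; "wrist_torque": the same for the moment, N m; "grip_width": opening from 0.0 (shut) to 1.0 (fully open).
Only numpy, scipy, OpenCV 4.12 (cv2) and the standard library are available. Lean on these libraries where they do the work, as an engineer would, in place of code of your own. Each camera call takes 0.05 s, during which the arm holds its last target. There are 200 camera calls.

## Working session

There is one attempt and no reset: what is moved stays moved. The work goes in short steps, Python scripts to look and compute and a shell command to move; the robot and the scene stay as the last step left them, time stands still between calls to the robot, and variables do not carry over. Pictures are saved under pics/ and viewed, about 8 in all and at most 12, crops included, and the job is handed in when it is done.

```bash
mkdir -p pics; ls; python3 - <<'E'
from rig import ctrl,eyes,models
import cv2,numpy as np
s=ctrl.sense();print({k:s[k] for k in('time_s','eef_pos','ee_rot','grip_width')},ctrl.nose_length)
ims=[]
for n in("scene","top"):
    p=eyes.capture(n);ims.append(p)
    print(n,p['fx'],p['cx'],p['cy'],np.round(p['R'],4).tolist(),np.round(p['t'],1).tolist())
    for l in('jar_mouth','empty_a_center','full_a_center'):
        print(l,[(np.round(d['centre'],1).tolist(),round(d['confidence'],2)) for d in models.spot_point(p,l)][:5])
    cv2.imwrite(f'pics/{n}0.png',cv2.resize(p['color'][:,:,::-1],(768,576)))
E
```

```text
pics
{'time_s': 0.0, 'eef_pos': array([ 151.50209887, -502.41117141,  252.7335239 ]), 'ee_rot': array([ 0.10320037, -0.1031387 ,  0.70000005, -0.69907941]), 'grip_width': 1.0009896616141056} 22.0
scene 449.4095174397124 263.1152310152319 193.00023718607392 [[0.67, 0.7423, 0.0121], [0.491, -0.4308, -0.7572], [-0.5569, 0.5132, -0.6531]] [-407.4, -136.7, 1425.9]
jar_mouth [([317.3, 135.5], 0.87)]
empty_a_center [([186.7, 306.2], 0.73)]
full_a_center [([236.9, 266.4], 0.5)]
top 402.4906501241884 252.1232132859528 194.55234943215578 [[0.0147, -0.9997, -0.0194], [-0.9975, -0.0133, -0.0697], [0.0694, 0.0204, -0.9974]] [34.9, 525.5, 904.1]
jar_mouth [([126.1, 194.2], 0.7), ([305.7, 161.0], 0.23)]
empty_a_center [([370.0, 154.3], 0.48)]
full_a_center [([304.5, 158.7], 0.45)]
```

View pics/scene0.png

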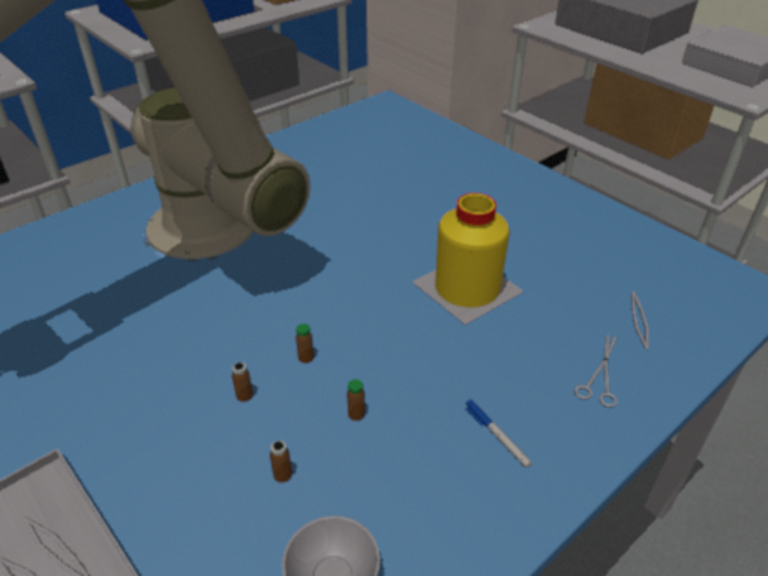

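View pics/top0.png

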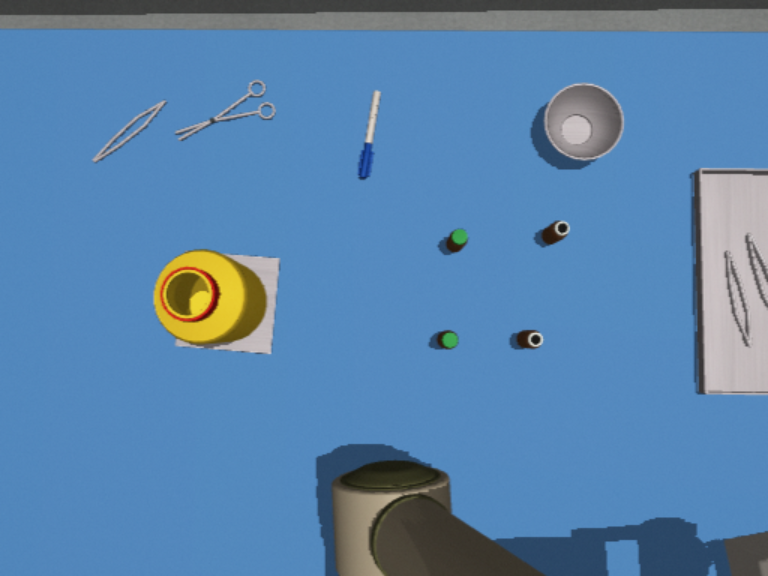

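The scene and top pictures agree. The opened vials have their tops at top-view (561,229) and (535,339), the green ones at (459,237) and (449,339), and the jar mouth is at (189,294), all in the 768-px scale.

```bash
cat > h.py <<'E'
import numpy as np
from rig import ctrl,eyes,models
from scipy.spatial.transform import Rotation as Ro
def plane(p,uv,z):
    d=p['R'].T@np.array([(uv[0]-p['cx'])/p['fx'],(uv[1]-p['cy'])/p['fy'],1]);c=-p['R'].T@p['t']
    return c+d*(z-c[2])/d[2]
def tool():
    s=ctrl.sense();q=s['ee_rot'];return s,Ro.from_quat([q[1],q[2],q[3],q[0]]).as_matrix()
E
python3 - <<'E'
from h import *
P={n:eyes.capture(n) for n in('scene','top')}
for n,c in {'scene':dict(a=(239,367),b=(279,446),ga=(303,329),gb=(355,385),jar=(476,203)),'top':dict(a=(535,339),b=(561,229),ga=(449,339),gb=(459,237),jar=(189,294))}.items():
    for k,v in c.items(): print(n,k,plane(P[n],np.array(v)/1.5,190 if k=='jar' else 70).round(1))
s,M=tool();print(M.round(3),s['eef_pos'],s['force'])
E
```

```text
scene a [ 461.6 -188.2   70. ]
scene b [ 622.1 -225.9   70. ]
scene ga [458.6 -66.   70. ]
scene gb [606.3 -78.9  70. ]
scene jar [509.4 274.4 190. ]
top a [ 456.8 -183.7   70. ]
top b [ 615.9 -221.6   70. ]
top ga [455.  -61.2  70. ]
top gb [602.5 -74.7  70. ]
top jar [507.1 275.5 190. ]
[[-0.957 -0.     0.289]
 [-0.289  0.    -0.957]
 [-0.    -1.    -0.   ]] [ 151.52052854 -502.62705015  253.26664578] [-0.45352697 -0.3978247   0.04772254]
```

```bash
python3 -m crank '[{"dp":[-30,0,-17],"gripper":0},{"dp":[-70,0,-39],"gripper":0},{"dp":[-110,0,-61],"gripper":0},{"dp":[-150,0,-83],"gripper":0},{"dp":[-190,0,-105],"gripper":0},{"dp":[-230,0,-128],"gripper":0},{"dp":[-270,0,-150],"gripper":0},{"dp":[-310,0,-172],"gripper":0},{"dp":[-340,0,-189],"gripper":0},{"dp":[-360,0,-200],"gripper":0}]' 35
python3 -m crank '[{"dp":[-15,20,-8],"gripper":0},{"dp":[-26,50,-14],"gripper":0},{"dp":[-26,70,-14],"gripper":0},{"dp":[-26,70,-14],"gripper":0},{"dp":[-26,70,-14],"gripper":0},{"dp":[-26,70,-14],"gripper":0}]'
python3 - <<'E'
from h import *
import cv2
s,M=tool();print(s['time_s'],s['eef_pos'],M.round(3).tolist())
p=eyes.capture('wrist')
print(p['fx'],p['cx'],p['cy'],(-p['R'].T@p['t']).round(1),p['R'].round(3).tolist())
def proj(X):
    c=p['R']@X+p['t'];r=np.hypot(c[0],c[1]);th=np.arctan2(r,c[2])
    return p['cx']+p['fx']*th*c[0]/r,p['cy']+p['fy']*th*c[1]/r
im=p['color'][:,:,::-1].copy()
for X in([459,-186,70],[459,-186,0],[457,-63,70]):
    u=proj(np.array(X,float));print(X,u);cv2.drawMarker(im,(int(u[0]),int(u[1])),(255,0,255),0,12)
cv2.imwrite('pics/w1.png',cv2.resize(im,(768,576)))
E
```

```text
0.5 [ 151.52052854 -502.62705015  253.26664578] [[-0.957, -0.0, 0.289], [-0.289, 0.0, -0.957], [-0.0, -1.0, -0.0]]
297.3186396354542 254.8015148549571 192.30388834252054 [ 218.7 -482.6  373.8] [[0.289, -0.957, -0.001], [-0.921, -0.278, 0.274], [-0.262, -0.078, -0.962]]
[459, -186, 70] (np.float64(91.2255678012207), np.float64(-102.82921310237325))
[459, -186, 0] (np.float64(111.28740215275172), np.float64(-79.50541476325347))
[457, -63, 70] (np.float64(29.59750007034748), np.float64(-91.40987381632178))$[0]: bad value
$[0]: bad value
```

View pics/w1.png

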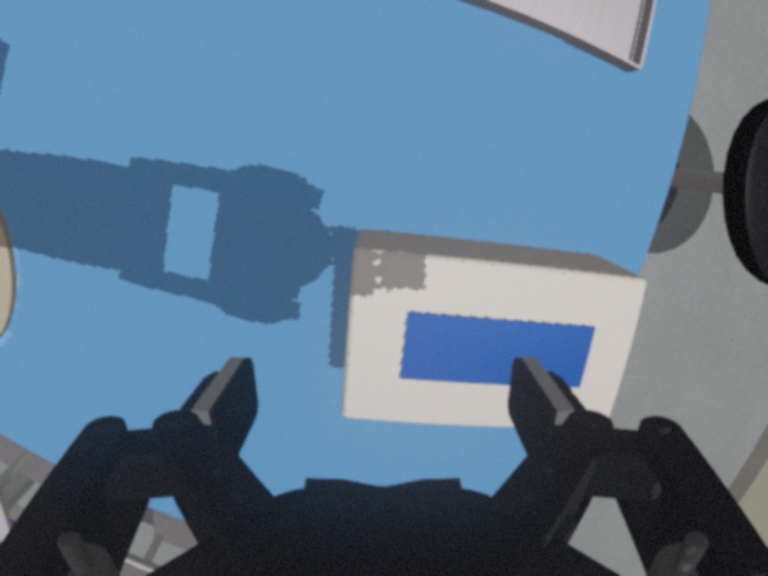

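The move was refused, and the arm is still at its start over a white box. The rows probably need a "roll" value.

```bash
python3 -m crank '[{"dp":[-30,0,-17],"roll":0,"gripper":0},{"dp":[-70,0,-39],"roll":0,"gripper":0},{"dp":[-110,0,-61],"roll":0,"gripper":0},{"dp":[-145,0,-80],"roll":0,"gripper":0},{"dp":[-180,0,-100],"roll":0,"gripper":0},{"dp":[-215,0,-119],"roll":0,"gripper":0},{"dp":[-250,0,-139],"roll":0,"gripper":0},{"dp":[-285,0,-158],"roll":0,"gripper":0},{"dp":[-320,0,-178],"roll":0,"gripper":0},{"dp":[-350,0,-195],"roll":0,"gripper":0}]' 35
```

```text
time_s: 1.38
eef_pos: [431.7, -212.7, 253.5]
ee_rot: [-0.104, 0.103, -0.699, 0.7]
force: [0.2, -1.3, 0.3]
grip_width: 0.999
```

```bash
python3 -m crank '[{"dp":[-18,15,-10],"roll":0,"gripper":0},{"dp":[-36,40,-19],"roll":0,"gripper":0},{"dp":[-36,60,-19],"roll":0,"gripper":0},{"dp":[-36,60,-19],"roll":0,"gripper":0},{"dp":[-36,60,-19],"roll":0,"gripper":0}]'
cat >> h.py <<'E'
import cv2
def look(name,Xs):
    p=eyes.capture('wrist')
    im=p['color'][:,:,::-1].copy()
    for X in Xs:
        c=p['R']@np.array(X,float)+p['t'];r=np.hypot(c[0],c[1]);th=np.arctan2(r,c[2])
        u=(p['cx']+p['fx']*th*c[0]/r,p['cy']+p['fy']*th*c[1]/r)
        print(X,np.round(u,1));cv2.drawMarker(im,(int(u[0]),int(u[1])),(255,0,255),0,8)
    cv2.imwrite(name,cv2.resize(im,(768,576)))
    return p
def wplane(p,uv,z):
    d=np.array([(uv[0]-p['cx'])/p['fx'],(uv[1]-p['cy'])/p['fy']]);th=np.hypot(*d)
    d=p['R'].T@np.array([*(d/th*np.sin(th)),np.cos(th)]);c=-p['R'].T@p['t'];return (c+d*(z-c[2])/d[2]).round(1)
E
python3 - <<'E'
from h import *
p=look('pics/w2.png',[(459,-186,70),(459,-186,0),(457,-63,70),(619,-224,70)])
for l in('empty_a_center','full_a_center'):
    for d in models.spot_point(p,l): print(l,d,wplane(p,d['centre'],35))
E
```

```text
time_s: 1.8
eef_pos: [459.1, -186.3, 193.3]
ee_rot: [0.103, -0.104, 0.7, -0.699]
force: [0.4, -0.6, 0.5]
grip_width: 1.002
(459, -186, 70) [254.4 193.1]
(459, -186, 0) [254.6 175.2]
(457, -63, 70) [121.2 156.6]
(619, -224, 70) [353.   30.1]
empty_a_center {'centre': [341.7, 37.9], 'confidence': 0.87} [ 619.9 -223.8   35. ]
empty_a_center {'centre': [189.0, 11.0], 'confidence': 0.56} [603.1 -77.7  35. ]
full_a_center {'centre': [188.8, 11.1], 'confidence': 0.81} [603.  -77.5  35. ]
```

View pics/w2.png

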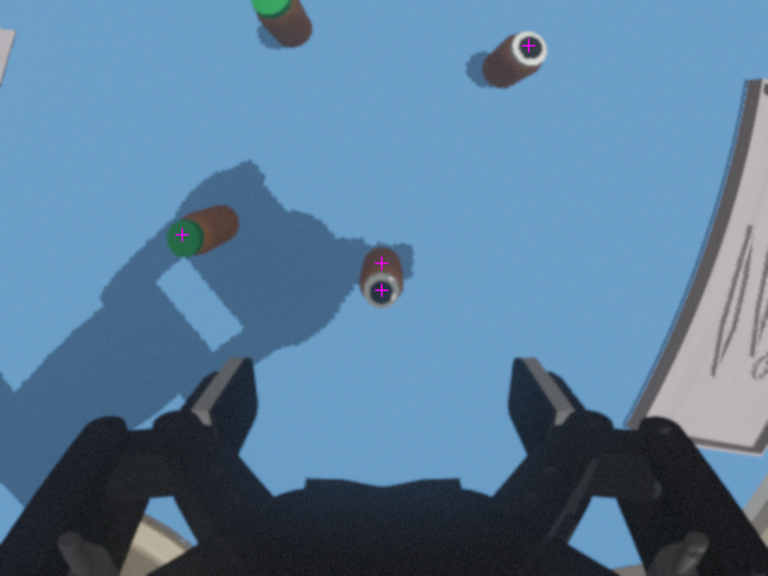

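The predicted points land on the tops of vial a (381,290) and vial b (529,47), and green a at (184,236). Next I descend and grip.

```bash
python3 -m crank '[{"dp":[0,25,0],"roll":0,"gripper":0},{"dp":[0,60,0],"roll":0,"gripper":0},{"dp":[0,95,0],"roll":0,"gripper":0},{"dp":[0,125,0],"roll":0,"gripper":0},{"dp":[0,142,0],"roll":0,"gripper":0},{"dp":[0,150,0],"roll":0,"gripper":0},{"dp":[0,150,0],"roll":0,"gripper":0},{"dp":[0,150,0],"roll":0,"gripper":0},{"dp":[0,150,0],"roll":0,"gripper":120},{"dp":[0,150,0],"roll":0,"gripper":150}]' 35
python3 -m crank '[{"dp":[0,0,0],"roll":0,"gripper":170},{"dp":[0,0,0],"roll":0,"gripper":200},{"dp":[0,0,0],"roll":0,"gripper":230},{"dp":[0,0,0],"roll":0,"gripper":230},{"dp":[0,0,0],"roll":0,"gripper":230},{"dp":[0,0,0],"roll":0,"gripper":230},{"dp":[0,0,0],"roll":0,"gripper":230},{"dp":[0,0,0],"roll":0,"gripper":230}]'
```

```text
time_s: 2.78
eef_pos: [460.0, -186.9, 44.7]
ee_rot: [-0.104, 0.102, -0.699, 0.7]
force: [-0.4, -1.0, 0.5]
grip_width: 0.75
time_s: 3.45
eef_pos: [459.5, -186.5, 43.8]
ee_rot: [-0.103, 0.103, -0.699, 0.7]
force: [-1.6, 0.8, 6.3]
grip_width: 0.313
```

```bash
python3 -m crank '[{"dp":[0,-15,0],"roll":0,"gripper":230},{"dp":[0,-40,0],"roll":0,"gripper":230},{"dp":[0,-70,0],"roll":0,"gripper":230},{"dp":[0,-100,0],"roll":0,"gripper":230},{"dp":[0,-130,0],"roll":0,"gripper":230},{"dp":[0,-160,0],"roll":0,"gripper":230},{"dp":[0,-190,0],"roll":0,"gripper":230},{"dp":[0,-205,0],"roll":0,"gripper":230},{"dp":[0,-210,0],"roll":0,"gripper":230},{"dp":[0,-210,0],"roll":0,"gripper":230}]'
python3 -m crank '[{"dp":[-6,0,-14],"roll":0,"gripper":230},{"dp":[-17,0,-40],"roll":0,"gripper":230},{"dp":[-29,0,-68],"roll":0,"gripper":230},{"dp":[-40,0,-96],"roll":0,"gripper":230},{"dp":[-52,0,-124],"roll":0,"gripper":230},{"dp":[-64,0,-152],"roll":0,"gripper":230},{"dp":[-76,0,-180],"roll":0,"gripper":230},{"dp":[-88,0,-208],"roll":0,"gripper":230},{"dp":[-100,0,-236],"roll":0,"gripper":230},{"dp":[-111,0,-262],"roll":0,"gripper":230}]'
```

```text
time_s: 4.28
eef_pos: [459.5, -186.5, 253.8]
ee_rot: [-0.104, 0.103, -0.699, 0.7]
force: [0.7, 0.2, -0.9]
grip_width: 0.312
time_s: 5.12
eef_pos: [489.3, 98.3, 251.4]
ee_rot: [0.102, -0.104, 0.7, -0.699]
force: [1.6, 0.7, -1.4]
grip_width: 0.315
```

```bash
python3 -m crank '[{"dp":[-12,0,-28],"roll":0,"gripper":230},{"dp":[-24,0,-56],"roll":0,"gripper":230},{"dp":[-35,0,-84],"roll":0,"gripper":230},{"dp":[-47,0,-112],"roll":0,"gripper":230},{"dp":[-57,0,-136],"roll":0,"gripper":230},{"dp":[-64,0,-153],"roll":0,"gripper":230},{"dp":[-69,0,-165],"roll":0,"gripper":230},{"dp":[-69,0,-165],"roll":0,"gripper":230},{"dp":[-69,0,-165],"roll":0,"gripper":230},{"dp":[-69,0,-165],"roll":0,"gripper":230}]'
python3 - <<'E'
from h import *
s,M=tool();print(s['eef_pos'],M.round(3).tolist())
p=look('pics/w3.png',[(508.5,275,190)])
P={n:eyes.capture(n) for n in('scene','top')}
a=P['scene']['color'][90:240,240:400,::-1];b=P['top']['color'][110:260,40:200,::-1]
cv2.imwrite('pics/j3.png',np.hstack([cv2.resize(x,(400,375),interpolation=cv2.INTER_CUBIC) for x in(a,b)]))
E
```

```text
time_s: 5.95
eef_pos: [508.4, 273.5, 252.7]
ee_rot: [-0.103, 0.103, -0.699, 0.7]
force: [0.2, 0.4, 0.3]
grip_width: 0.316
[508.38133041 273.46681813 252.70346437] [[-0.958, -0.001, 0.288], [-0.288, -0.001, -0.958], [0.001, -1.0, 0.0]]
(508.5, 275, 190) [252.4 217.7]
```

View pics/w3.png

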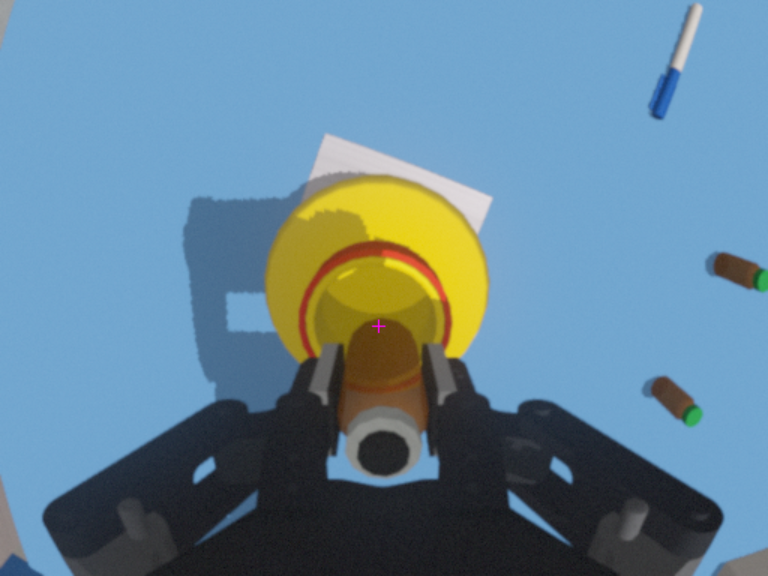

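View pics/j3.png

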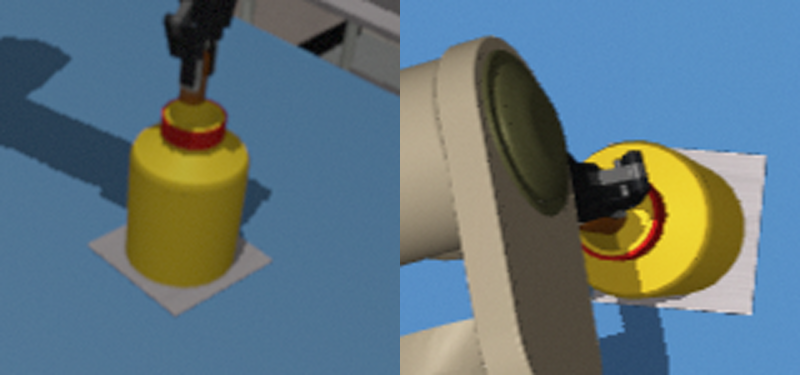

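The vial hangs above the mouth: its centre column is about 381, the red ring spans 300–452, and the ring centre is near (376,322). I lower it 36 mm and release.

```bash
python3 -m crank '[{"dp":[0,12,0],"roll":0,"gripper":230},{"dp":[0,25,0],"roll":0,"gripper":230},{"dp":[0,36,0],"roll":0,"gripper":230},{"dp":[0,36,0],"roll":0,"gripper":230},{"dp":[0,36,0],"roll":0,"gripper":230},{"dp":[0,36,0],"roll":0,"gripper":230}]'
python3 - <<'E'
from h import *
s=eyes.capture('scene')['color'][90:240,240:400,::-1];w=cv2.resize(eyes.capture('wrist')['color'][:,:,::-1],(500,375))
cv2.imwrite('pics/j4.png',np.hstack([cv2.resize(s,(300,375),interpolation=cv2.INTER_CUBIC),w]))
E
```

```text
time_s: 6.6
eef_pos: [508.7, 274.3, 218.0]
ee_rot: [0.103, -0.103, 0.7, -0.7]
force: [-0.6, 0.2, -0.4]
grip_width: 0.316
```

View pics/j4.png

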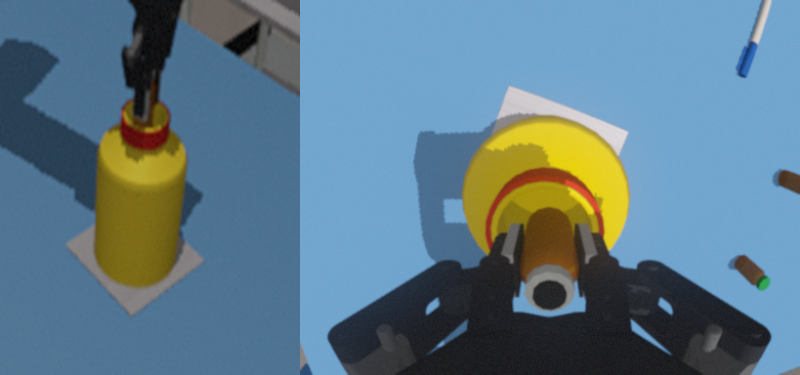

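The vial's foot is inside the neck, centred (column 548 against the ring at 487–603), with no contact force. Release.

```bash
python3 -m crank '[{"dp":[0,0,0],"roll":0,"gripper":120},{"dp":[0,0,0],"roll":0,"gripper":60},{"dp":[0,0,0],"roll":0,"gripper":0},{"dp":[0,0,0],"roll":0,"gripper":0},{"dp":[0,0,0],"roll":0,"gripper":0},{"dp":[0,0,0],"roll":0,"gripper":0},{"dp":[0,-15,0],"roll":0,"gripper":0},{"dp":[0,-35,0],"roll":0,"gripper":0},{"dp":[0,-45,0],"roll":0,"gripper":0},{"dp":[0,-45,0],"roll":0,"gripper":0}]'
python3 - <<'E'
from h import *
s=eyes.capture('scene')['color'][90:240,240:400,::-1];w=cv2.resize(eyes.capture('wrist')['color'][:,:,::-1],(500,375))
cv2.imwrite('pics/j5.png',np.hstack([cv2.resize(s,(300,375),interpolation=cv2.INTER_CUBIC),w]))
E
```

```text
time_s: 7.53
eef_pos: [509.1, 274.7, 264.6]
ee_rot: [0.105, -0.102, 0.7, -0.699]
force: [-0.7, -0.1, 0.2]
grip_width: 1.001
```

View pics/j5.png

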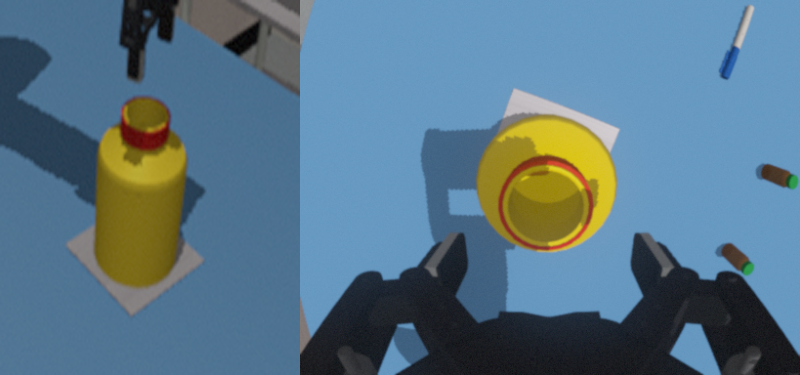

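The mouth is clear and no vial is in the fingers or on the plate. Next is vial b at about (619.5, -224).

```bash
python3 -m crank '[{"dp":[1,0,15],"roll":0,"gripper":0},{"dp":[3,0,45],"roll":0,"gripper":0},{"dp":[6,0,80],"roll":0,"gripper":0},{"dp":[9,0,115],"roll":0,"gripper":0},{"dp":[11,0,150],"roll":0,"gripper":0},{"dp":[14,0,185],"roll":0,"gripper":0},{"dp":[16,0,220],"roll":0,"gripper":0},{"dp":[19,0,255],"roll":0,"gripper":0},{"dp":[22,0,290],"roll":0,"gripper":0},{"dp":[24,0,325],"roll":0,"gripper":0}]'
python3 -m crank '[{"dp":[3,0,35],"roll":0,"gripper":0},{"dp":[5,0,70],"roll":0,"gripper":0},{"dp":[8,0,105],"roll":0,"gripper":0},{"dp":[11,5,140],"roll":0,"gripper":0},{"dp":[13,20,170],"roll":0,"gripper":0},{"dp":[14,45,185],"roll":0,"gripper":0},{"dp":[14,70,185],"roll":0,"gripper":0},{"dp":[14,70,185],"roll":0,"gripper":0},{"dp":[14,70,185],"roll":0,"gripper":0},{"dp":[14,70,185],"roll":0,"gripper":0}]'
python3 - <<'E'
from h import *
s,M=tool();print(s['eef_pos'],M.round(3).tolist())
p=look('pics/w6.png',[(619.5,-224,70),(619.5,-224,0)])
E
```

```text
time_s: 8.47
eef_pos: [578.9, -45.4, 261.0]
ee_rot: [0.102, -0.104, 0.7, -0.699]
force: [0.7, 0.8, 0.8]
grip_width: 0.995
time_s: 9.3
eef_pos: [619.6, -224.5, 193.6]
ee_rot: [-0.104, 0.103, -0.699, 0.7]
force: [-0.7, 0.7, 0.4]
grip_width: 1.001
[ 619.61918885 -224.47883446  193.58505883] [[-0.957, 0.001, 0.289], [-0.289, -0.001, -0.957], [-0.001, -1.0, 0.001]]
(619.5, -224, 70) [254.  193.2]
(619.5, -224, 0) [254.1 175.4]
```

View pics/w6.png

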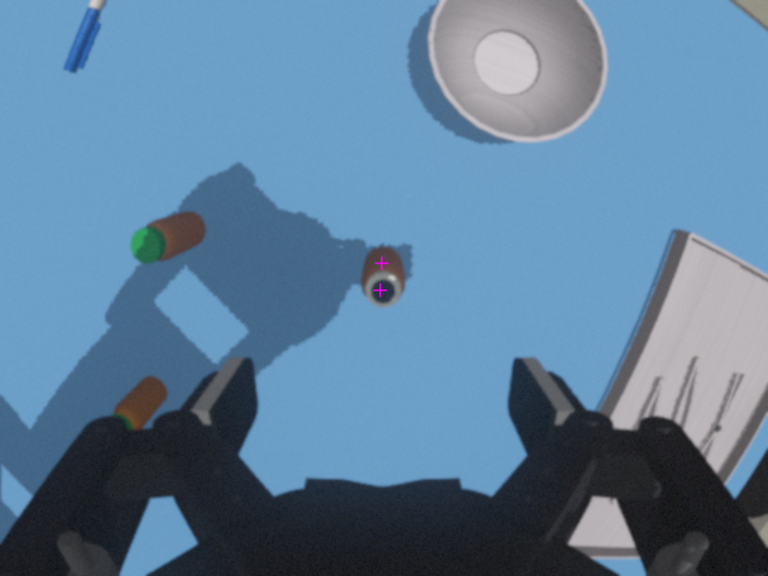

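Vial b's top is at (384,290), within 2 mm of prediction, and the bowl is clear of the gripper.

```bash
python3 -m crank '[{"dp":[0,25,1],"roll":0,"gripper":0},{"dp":[0,60,1],"roll":0,"gripper":0},{"dp":[0,95,1],"roll":0,"gripper":0},{"dp":[0,125,1],"roll":0,"gripper":0},{"dp":[0,142,1],"roll":0,"gripper":0},{"dp":[0,150,1],"roll":0,"gripper":0},{"dp":[0,150,1],"roll":0,"gripper":0},{"dp":[0,150,1],"roll":0,"gripper":0},{"dp":[0,150,1],"roll":0,"gripper":120},{"dp":[0,150,1],"roll":0,"gripper":150}]' 35
python3 -m crank '[{"dp":[0,0,0],"roll":0,"gripper":170},{"dp":[0,0,0],"roll":0,"gripper":200},{"dp":[0,0,0],"roll":0,"gripper":230},{"dp":[0,0,0],"roll":0,"gripper":230},{"dp":[0,0,0],"roll":0,"gripper":230},{"dp":[0,0,0],"roll":0,"gripper":230},{"dp":[0,0,0],"roll":0,"gripper":230},{"dp":[0,0,0],"roll":0,"gripper":230}]'
python3 -m crank '[{"dp":[0,-15,0],"roll":0,"gripper":230},{"dp":[0,-40,0],"roll":0,"gripper":230},{"dp":[0,-70,0],"roll":0,"gripper":230},{"dp":[0,-100,0],"roll":0,"gripper":230},{"dp":[0,-130,0],"roll":0,"gripper":230},{"dp":[0,-160,0],"roll":0,"gripper":230},{"dp":[0,-190,0],"roll":0,"gripper":230},{"dp":[0,-205,0],"roll":0,"gripper":230},{"dp":[0,-210,0],"roll":0,"gripper":230},{"dp":[0,-210,0],"roll":0,"gripper":230}]'
```

```text
time_s: 10.18
eef_pos: [620.3, -226.1, 44.2]
ee_rot: [-0.104, 0.102, -0.699, 0.7]
force: [-0.2, 0.7, -0.9]
grip_width: 0.742
time_s: 10.85
eef_pos: [619.7, -225.9, 42.9]
ee_rot: [-0.103, 0.103, -0.699, 0.7]
force: [-1.6, 0.9, 6.2]
grip_width: 0.32
time_s: 11.68
eef_pos: [619.7, -225.9, 252.8]
ee_rot: [-0.104, 0.103, -0.699, 0.7]
force: [0.6, 0.5, -1.1]
grip_width: 0.317
```

```bash
python3 -m crank '[{"dp":[-1,0,-14],"roll":0,"gripper":230},{"dp":[-3,0,-42],"roll":0,"gripper":230},{"dp":[-5,0,-72],"roll":0,"gripper":230},{"dp":[-8,0,-102],"roll":0,"gripper":230},{"dp":[-10,0,-132],"roll":0,"gripper":230},{"dp":[-12,0,-162],"roll":0,"gripper":230},{"dp":[-14,0,-192],"roll":0,"gripper":230},{"dp":[-17,0,-222],"roll":0,"gripper":230},{"dp":[-19,0,-252],"roll":0,"gripper":230},{"dp":[-21,0,-282],"roll":0,"gripper":230}]'
python3 -m crank '[{"dp":[-2,0,-30],"roll":0,"gripper":230},{"dp":[-5,0,-60],"roll":0,"gripper":230},{"dp":[-7,0,-90],"roll":0,"gripper":230},{"dp":[-9,0,-120],"roll":0,"gripper":230},{"dp":[-11,0,-150],"roll":0,"gripper":230},{"dp":[-13,0,-180],"roll":0,"gripper":230},{"dp":[-15,0,-205],"roll":0,"gripper":230},{"dp":[-17,0,-222],"roll":0,"gripper":230},{"dp":[-17,0,-230],"roll":0,"gripper":230},{"dp":[-17,0,-230],"roll":0,"gripper":230}]'
python3 -m crank '[{"dp":[0,0,0],"roll":0,"gripper":230},{"dp":[0,0,0],"roll":0,"gripper":230},{"dp":[0,0,0],"roll":0,"gripper":230}]'
```

```text
time_s: 12.52
eef_pos: [557.1, 51.7, 250.2]
ee_rot: [0.102, -0.104, 0.7, -0.699]
force: [0.2, -0.3, -1.5]
grip_width: 0.316
time_s: 13.35
eef_pos: [507.3, 276.3, 250.7]
ee_rot: [-0.103, 0.105, -0.699, 0.7]
force: [0.6, -0.1, -0.8]
grip_width: 0.316
time_s: 13.6
eef_pos: [508.5, 274.3, 252.0]
ee_rot: [-0.102, 0.103, -0.7, 0.7]
force: [0.4, -0.2, -0.4]
grip_width: 0.318
```

```bash
python3 -m crank '[{"dp":[0,12,0],"roll":0,"gripper":230},{"dp":[0,25,0],"roll":0,"gripper":230},{"dp":[0,35,0],"roll":0,"gripper":230},{"dp":[0,35,0],"roll":0,"gripper":230},{"dp":[0,35,0],"roll":0,"gripper":230},{"dp":[0,35,0],"roll":0,"gripper":230}]'
python3 - <<'E'
from h import *
s=eyes.capture('scene')['color'][90:240,240:400,::-1];w=cv2.resize(eyes.capture('wrist')['color'][:,:,::-1],(500,375))
cv2.imwrite('pics/j7.png',np.hstack([cv2.resize(s,(300,375),interpolation=cv2.INTER_CUBIC),w]))
E
```

```text
time_s: 14.1
eef_pos: [508.5, 275.3, 218.0]
ee_rot: [0.103, -0.103, 0.7, -0.7]
force: [0.1, -1.0, -0.5]
grip_width: 0.318
```

View pics/j7.png

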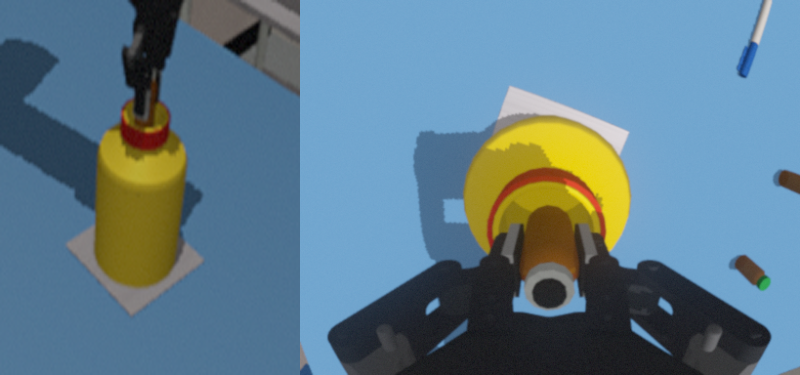

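This looks the same as the first drop: the vial foot is centred in the neck (column 548, ring 488–605). I release, retreat upward, then move aside so the top camera sees into the jar.

```bash
python3 -m crank '[{"dp":[0,0,0],"roll":0,"gripper":120},{"dp":[0,0,0],"roll":0,"gripper":60},{"dp":[0,0,0],"roll":0,"gripper":0},{"dp":[0,0,0],"roll":0,"gripper":0},{"dp":[0,0,0],"roll":0,"gripper":0},{"dp":[0,0,0],"roll":0,"gripper":0},{"dp":[0,-15,0],"roll":0,"gripper":0},{"dp":[0,-40,0],"roll":0,"gripper":0},{"dp":[0,-60,0],"roll":0,"gripper":0},{"dp":[0,-60,0],"roll":0,"gripper":0}]'
python3 -m crank '[{"dp":[10,0,15],"roll":0,"gripper":0},{"dp":[25,0,40],"roll":0,"gripper":0},{"dp":[40,0,65],"roll":0,"gripper":0},{"dp":[55,0,95],"roll":0,"gripper":0},{"dp":[70,0,125],"roll":0,"gripper":0},{"dp":[85,0,155],"roll":0,"gripper":0},{"dp":[95,0,180],"roll":0,"gripper":0},{"dp":[95,0,190],"roll":0,"gripper":0},{"dp":[95,0,190],"roll":0,"gripper":0},{"dp":[95,0,190],"roll":0,"gripper":0}]'
python3 - <<'E'
from h import *
t=eyes.capture('top')['color'][:,:,::-1];s=eyes.capture('scene')['color'][:,:,::-1]
a=cv2.resize(t[110:250,60:240],(400,311),interpolation=cv2.INTER_CUBIC)
r=np.hstack([cv2.resize(t,(400,300)),cv2.resize(s,(400,300))])
b=np.hstack([a[:290],np.zeros((290,400,3),np.uint8)]);b[:,400:]=cv2.resize(s[110:220,260:400],(400,314),interpolation=cv2.INTER_CUBIC)[:290]
cv2.imwrite('pics/f8.png',np.vstack([r,b]))
E
```

```text
time_s: 15.03
eef_pos: [509.2, 275.8, 281.5]
ee_rot: [0.106, -0.101, 0.7, -0.699]
force: [1.2, 0.6, 0.6]
grip_width: 1.001
time_s: 15.87
eef_pos: [472.2, 66.4, 277.0]
ee_rot: [0.103, -0.103, 0.7, -0.699]
force: [1.0, 0.4, 0.3]
grip_width: 1.007
```

View pics/f8.png

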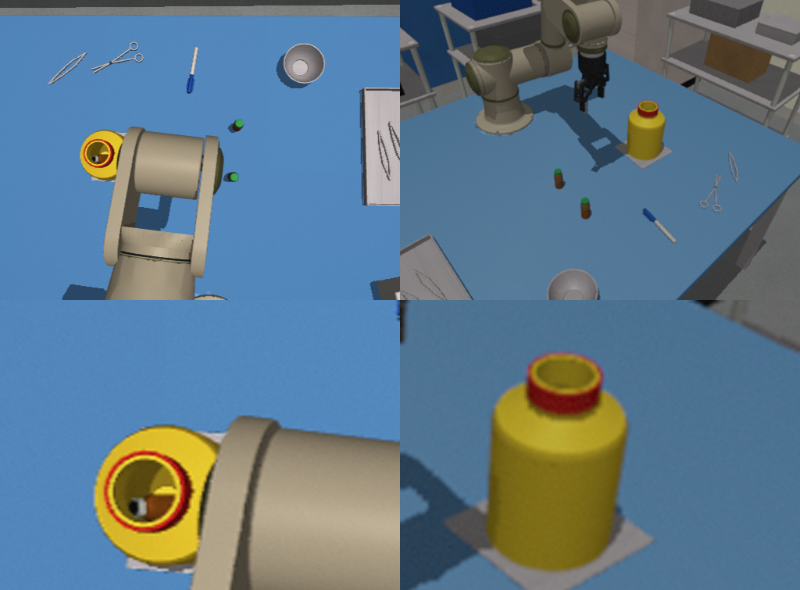

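Through the mouth, at (145,505), a vial lies on the jar floor. Both green vials stand in place, and no opened vial is left on the table. I hand the job in.

```bash
python3 -c "
from rig import ctrl
s=ctrl.sense();print(s['dq'],s['force']);print(ctrl.finish_job())"
```

```text
[ 0.00646284 -0.00211103  0.00107604 -0.00187274  0.0007421  -0.00346677] [-0.14402332  0.77403386  0.4652299 ]
the job is handed in; nothing more can be done
None
```

I dropped both opened vials one at a time through the neck into the yellow sharps jar, releasing each with its foot about 15 mm below the rim. The job was handed in at about 16 s, with the arm still and clear of everything.

- **Jar:** the last top picture shows an opened vial lying inside. Only part of the jar floor can be seen through the mouth, so I did not see both vials in there at once. The first vial left the gripper over the mouth and appeared nowhere else afterwards.
- **Green vials and table:** both green-capped vials are still standing where they were. No opened vial is left on the table, and the bowl, pen and tray look undisturbed.
- **Forces:** the highest wrist force I read was about 6 N, while gripping.
- **Refused move:** my first move command was refused because the rows had no roll value. Nothing moved, and I resent it with the value added.

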